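Touch a probe squarely to the check station's contact disc

TASK

Turn the black wing knob on the probe dock anticlockwise so that the yellow keeper arm swings well clear of the probe, lift the blue-handled probe out of the dock, and hold its flat tip on the middle of the copper disc of the check station, square to the sloping disc, pressing lightly so that the sprung disc goes in about half way. The program finishes while still holding the probe like that in the gripper, against the disc; never hit the disc hard, and leave the onion, the spice jar and the bowl where they are.

Things in the scene. Friction and masses are not known exactly. Their poses are not given: they have to be found in the camera images.
- dock: Fixed grey probe dock, a block 72 x 175 x 70 mm (x, y, z) on a 92 x 195 mm steel foot. Origin at the centre of its underside on the worktop, z up. Its top is at z = 0.070. A round blind hole, 20 mm wide and 62 mm deep, opens in the top at (0, -0.050); the keeper's pivot is at (0, +0.045).
- dock_hole (a point): Centre of the mouth of the probe's hole, in the top face of the dock; axes as the dock's.
- keeper (a joint): Angle of the yellow keeper arm about its upright pivot, rad; range 0 to 1.5, starts at 0 to 0.2. At 0 the arm points along the dock's -y, over the probe's white flange, locking it down; the angle grows anticlockwise from above, the arm swinging to the dock's +x; beyond 1.0 it is well clear of the probe. Friction (0.05 N m) keeps it where it is left.
- keeper_knob (a point): Grip point of the black wing knob: on the keeper's pivot axis, 37 mm above the dock's top (world z 0.107). The wing is 12 mm thick along this point's x, 36 mm long along its y, and spans z from 18 mm below to 12 mm above this point. The axes turn with the keeper; its yellow arm points along -y, 110 mm long, its top 13 mm above the dock's top.
- probe: Loose hand probe, 0.11 kg, standing tip down in the dock. Origin at the centre of its flat tip, z up its axis. Steel tip 12 mm wide, stem 8 mm; a white flange, 48 mm wide, z = 0.056 to 0.062, rests on the dock's top (the tip 56 mm below it); above it a blue handle 22 x 22 mm square, faces along the probe's x and y, z = 0.062 to 0.142, cap to 0.144.
- probe_tip (a point): Centre of the flat tip face of the probe (the probe's origin); axes as the probe's.
- probe_grip (a point): Centre of the blue handle's grip, on the probe's axis 106 mm above the tip; axes as the probe's.
- station: Fixed check station: a 120 x 104 mm dark foot, a grey column and a white head 84 x 88 x 22 mm that slopes 20 degrees, its face looking up and towards the station's -x. Origin at the centre of its underside on the worktop, z up. Highest point about 90 mm above the worktop.
- contact_disc (a joint): How far the sprung copper disc is pushed in, m: 0 is fully out, 0.012 is the stop. It moves straight along the disc's axis and springs back: 0.7 N to start it, then 0.7 N per mm (about 4.9 N at half way, 9 N at the stop).
- disc_top (a point): Centre of the copper disc's top face, in a black ring 16 mm wide; it moves with the disc. The disc is 32 mm wide and stands 13 mm proud of its dark bezel when out. The point's z axis points out of the face, square to it: 20 degrees from vertical, leaning to the station's -x; its y is level. At rest 0.091 m above the worktop.
- onion: Bystander: red onion about 84 x 81 x 82 mm, loose, to be left alone. Origin at the centre of its underside.
- spice_jar: Bystander: glass spice jar with a red cap, 45 mm in diameter, 106 mm tall, loose, to be left alone. Origin at the centre of its underside.
- bowl: Bystander: white china bowl 115 mm wide, 52 mm tall, loose, to be left alone. Origin at the centre of its underside.
There are look-alikes about, which are no part of the job. What is shaped like the dock but turquoise is not meant.

How it is judged (in metres and radians):
On the way, in this order (a step that is already met when the one before it is completed fails the run):
1. the keeper arm is swung well clear (beyond 1.0 rad) while the probe still stands in the dock (value of joint keeper above 1 rad and z of probe_tip in the frame of dock below 0.03 m), for 0.2 s.
2. the probe is lifted out of the dock by the gripper (z of probe_tip in the frame of dock above 0.072 m and contact force between the fingers and probe above 1 N), for 0.2 s.
At the end, for the whole second after the job is handed in: Gripper holds the probe still: tip within 8 mm of the disc centre, axis within 8 degrees of square, disc in 3 to 9.5 mm at 1.5 to 12 N; robot off the station, probe off the dock, keeper beyond 1.0 rad; onion, spice jar, bowl within 30 mm of their places, jar upright (distance between probe_tip and disc_top below 0.008 m and angle between the z axis of probe and the z axis of disc_top, either way round below 0.14 rad and z of probe_grip in the frame of disc_top above 0.09 m and value of joint contact_disc between 0.003 and 0.0095 m and contact force between probe and station between 1.5 and 12 N and contact force between the fingers and probe above 2 N and contact force between each of the arm, the fingers and station below 0.1 N and contact force between probe and dock below 0.1 N and value of joint keeper above 1 rad and linear speed of probe below 0.02 m/s and distance of each of onion, spice_jar, bowl from where it was at the start of the episode below 0.03 m and angle between spice_jar's own z axis and vertical below 0.3 rad); the arm keeps its last pose, push and grip.
It fails at once if the probe or the robot hits the station with more than 25 N (contact force between any of probe, the arm, the fingers and station above 25 N).
It fails at once if the onion is pushed more than 30 mm from its place (distance of onion from where it was at the start of the episode above 0.03 m).
It fails at once if the spice jar is pushed more than 30 mm from its place (distance of spice_jar from where it was at the start of the episode above 0.03 m).
It fails at once if the bowl is pushed more than 30 mm from its place (distance of bowl from where it was at the start of the episode above 0.03 m).
It fails at once if the spice jar is knocked over (angle between spice_jar's own z axis and vertical above 0.6 rad).
It also fails if it takes over 58 s, if anything falls off the work surface, if the arm or the gripper's body presses on something with over 40 N, if the wrist force passes 120 N, or if a joint passes its speed limit or range.

ROBOT

A 7-joint arm with a two-finger parallel gripper is mounted at the origin on a cart in front of the work surface, level with it; the furniture and walls round the work are solid. World frame = base frame: x ahead of the robot, y to its left, z up, the work surface at z = 0. Lengths are in mm, angles in rad, forces in N, time in s.
With the tool pointing down it reaches from about 400 to 850 mm from the base axis. Payload 10.4 kg.
Tool frame: the origin (TCP) lies at the very end of the fingers, on their centre line; the grasp point (between the pads) lies 19 mm behind it; z points along the fingers, y is the line along which they close (so a half turn about z gives the same grasp; the last joint's range is limited). The gripper opens to 85 mm and grips with 20 to 120 N. Pads are 22 mm wide; open, the fingers measure 114 mm over their backs; the gripper's body (76 mm by 85 mm) begins 54 mm behind the grasp point. The pads swing forward as they close: fully open they stand 13 mm farther back than shut.
Start: joints at [1.321, 0.332, -0.065, 1.46, 0.022, 1.35, -0.088], TCP at [140.558, -609.011, 231.338] pointing down, gripper open.
Joint ranges: [-2.6, 2.6], [-0.5, 2.12], [-1.47, 1.34], [0.16, 2.42], [-1.27, 4.41], [0.06, 2.06], [-2.6, 2.6]. Speed limits (rad/s): [2.22, 2.22, 2.79, 2.79, 3.14, 3.14, 3.14].

INTERFACE

Orientations are given as a unit quaternion [w, x, y, z].
In Python, from station import * gives the robot as it stands.
- The arm moves only by the tool apply_moves, never from a script. Its argument "commands" is a list that holds one entry, the list of rows, each a list of 6 numbers: the shift along the tool's x, y, z in m, then the turn, a rotation vector about the tool's x, y, z in degrees. In form: [[[tx, ty, tz, wx, wy, wz], ...]]. A call has 1 to 5 rows; each row shifts and turns the commanded pose from where the row before left it, along the tool's axes as they then stand; what a row does not reach is not made up. A row lasts 1/10 s, in which the tool goes at most 50 mm and 8.59 degrees, less where a joint would pass 70% of its speed; a pose out of reach is approached as far as the arm can. A call with a gripper value outside its range is refused whole. "fingers" is the closure, from 0 (fully open) to 1 (shut), set as the call begins (left out, the last holds). The fingers move at their own pace and stop on an object; "newtons" is the grip in N (left out, the last holds). Time passes only in rows, so rows that do not move let the fingers close. It gives the time, the measured TCP pose, the force, the opening and the grip force at its end, in the units of the state.
- observe(): the state, without advancing time (a new reading comes with each control period).
- read_camera(name): name is "scene" or "top" or "wrist"; returns a dict with "color" (420x560x3 uint8, red, green, blue), "depth" (420x560 float32, mm along the optical axis (not along the pixel's ray), 0 where there is no reading), "fx", "fy", "cx", "cy" (pixels), "camera_from_world" (4x4, takes a point from world to camera coordinates); the wrist camera has in their place "hand_eye" (4x4, takes a point from camera to tool coordinates, whose origin is the TCP and whose axes are the flange's). Camera axes: x right, y up, looking along -z (the intrinsics and any distortion apply to the point x, -y, -z); pixel columns grow to the right and rows downward; lengths in mm; the calibration is good to about 2 mm. A picture is of the moment at which its call begins: read the wrist's pose just before it.
- close_job(): hands the job in; it is judged then, once.
Trained networks look in the newest picture that a camera, given by its name, has taken for a name from the list of things; names that differ only in an ending like _2 or _b are one class to them, and where a whole thing is asked for, a point or a joint stands for the part that bears it (a point fixed in the world has none). Each returns a list of dicts, best first, with "score" (0 to 1); they miss things now and then, are a little off and sometimes report something else, mostly with a low value. They report only what shows in the picture. A call takes as long as a camera call. They do not tell look-alikes from the thing itself.
- spot_in(camera, query): "rect" ([centre column, centre row, width, height] in pixels, round what is visible of it).
The state is a dict: "time_s": time; "joint_positions": joint angles; "qd": joint speeds; "joint_torque": joint torques, N m; "tcp_pos": TCP position; "eef_rot": TCP orientation; "ft_force": force on the tool from outside, world axes, zero at the start; "torque": the same for the moment, N m; "gripper_width": opening from 0.0 (shut) to 1.0 (fully open); "grasp_force": force on a finger pad.
Only numpy, scipy, OpenCV 4.12 (cv2) and the standard library are available. Lean on these libraries where they do the work, as an engineer would, in place of code of your own. Each camera call takes 0.05 s, during which the arm holds its last target. There are 200 camera calls.

## Working session

There is one attempt and no reset: what is moved stays moved. The work goes in short steps, Python scripts to look and compute and a tool call to move; the robot and the scene stay as the last step left them, time stands still between calls to the robot, and variables do not carry over. Pictures are saved under pics/ and viewed, at most 10 in all, crops included, and the job is handed in when it is done.

Besides the shell and the picture viewer there is one more tool, called after "Request:" as name(argument=value, ...), one argument or row to a line, values as JSON. apply_moves: Moves the arm, as the interface text tells. Its arguments: {"type":"object","properties":{"commands":{"type":"array","items":{"type":"array","items":{"type":"array","items":{"type":"number"}}}},"fingers":{"type":"number"},"newtons":{"type":"number"}},"required":["commands"]}

```bash
mkdir -p pics; ls; cat > h.py <<'E'
from station import *
import numpy as np, cv2
from scipy.spatial.transform import Rotation as R
def save(c,n): cv2.imwrite('pics/'+n+'.png',c['color'][:,:,::-1])
def cloud(c,T=None):
    # world points per pixel
    d=c['depth']; v,u=np.mgrid[:d.shape[0],:d.shape[1]]
    p=np.stack([(u-c['cx'])/c['fx']*d,-(v-c['cy'])/c['fy']*d,-d],-1)
    M=np.linalg.inv(c['camera_from_world']) if 'camera_from_world' in c else T@np.array(c['hand_eye'])
    return p@M[:3,:3].T+M[:3,3]
def tcpT(s):
    T=np.eye(4); q=s['eef_rot']; T[:3,:3]=R.from_quat([q[1],q[2],q[3],q[0]]).as_matrix(); T[:3,3]=s['tcp_pos']; return T
def rel(s,pos,Rt):
    # total tool-frame shift (m) and turn (deg) to target
    T=tcpT(s); return T[:3,:3].T@(np.array(pos)-T[:3,3])/1000, np.degrees(R.from_matrix(T[:3,:3].T@Rt).as_rotvec())
E
python3 - <<'E'
from h import *
s=observe(); print(s['time_s'],s['tcp_pos'],s['eef_rot'])
print(tcpT(s).round(2))
ims=[]
for n in ['scene','top']:
    c=read_camera(n); ims.append(c['color']); np.save(n+'.npy',c,allow_pickle=True)
    P=cloud(c)
    for q in ['dock','keeper_knob','probe','station','disc_top','onion','spice_jar','bowl']:
        for r in spot_in(n,q)[:3]:
            x,y=int(r['rect'][0]),int(r['rect'][1])
            print(n,q,round(r['score'],2),np.round(r['rect']),P[min(y,419),min(x,559)].round())
    save(c,n+'0')
E
```

```text
pics
0.0 [ 140.44615191 -608.65569198  230.5041829 ] [-6.78223449e-04  9.93573546e-01  1.13186283e-01 -1.21544287e-04]
[[ 9.7000e-01  2.2000e-01 -0.0000e+00  1.4045e+02]
 [ 2.2000e-01 -9.7000e-01  0.0000e+00 -6.0866e+02]
 [-0.0000e+00 -0.0000e+00 -1.0000e+00  2.3050e+02]
 [ 0.0000e+00  0.0000e+00  0.0000e+00  1.0000e+00]]
scene dock 0.84 [155. 207.  90.  69.] [301. 542.  67.]
scene dock 0.65 [250. 235.  90.  80.] [432. 327.  70.]
scene keeper_knob 0.98 [147. 189.  55.  33.] [333. 757.   0.]
scene keeper_knob 0.9 [250. 218.  47.  37.] [452. 368.  84.]
scene probe 0.72 [229. 217.  23.  44.] [397. 350. 116.]
scene station 0.71 [315. 291.  82.  84.] [ 139. -256.  547.]
scene disc_top 0.67 [311. 272.  18.  21.] [459. 155.  89.]
scene onion 0.94 [378. 234.  40.  32.] [672. 207.  53.]
scene spice_jar 0.96 [344. 208.  24.  47.] [661. 306.  69.]
scene spice_jar 0.18 [380. 235.  34.  37.] [672. 204.  53.]
scene bowl 0.73 [168. 279.  62.  52.] [260. 362.   9.]
top dock 0.83 [267. 224.  45.  76.] [443. 366.  82.]
top dock 0.7 [174. 286.  59.  88.] [310. 562.  81.]
top dock 0.29 [359. 215.  50.  56.] [465. 167.  95.]
top keeper_knob 0.73 [273. 222.  20.  60.] [448. 351.  79.]
top keeper_knob 0.71 [169. 290.  20.  59.] [302. 572.  83.]
top probe 0.9 [268. 250.  24.  19.] [389. 364. 157.]
top station 0.87 [360. 214.  51.  57.] [465. 167.  95.]
top station 0.68 [267. 224.  42.  84.] [446. 364.  82.]
top disc_top 0.46 [363. 217.  19.  19.] [461. 160.  91.]
top disc_top 0.29 [269. 249.  21.  18.] [389. 362. 157.]
top onion 0.8 [330. 118.  39.  35.] [682. 225.  66.]
top spice_jar 0.68 [289. 123.  23.  36.] [661. 318. 102.]
top bowl 0.7 [358. 215.  50.  55.] [465. 169.  95.]
top bowl 0.58 [280. 312.  54.  54.] [248. 336.   8.]
```

```bash
python3 - <<'E'
from h import *
a=cv2.imread('pics/scene0.png')[130:350,90:450]; b=cv2.imread('pics/top0.png')[80:360,130:410]
cv2.imwrite('pics/s1.png',cv2.resize(a,None,fx=2.2,fy=2.2,interpolation=cv2.INTER_CUBIC))
cv2.imwrite('pics/t1.png',cv2.resize(b,None,fx=2.1,fy=2.1,interpolation=cv2.INTER_CUBIC))
E
```

```text
(no output)
```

View pics/s1.png

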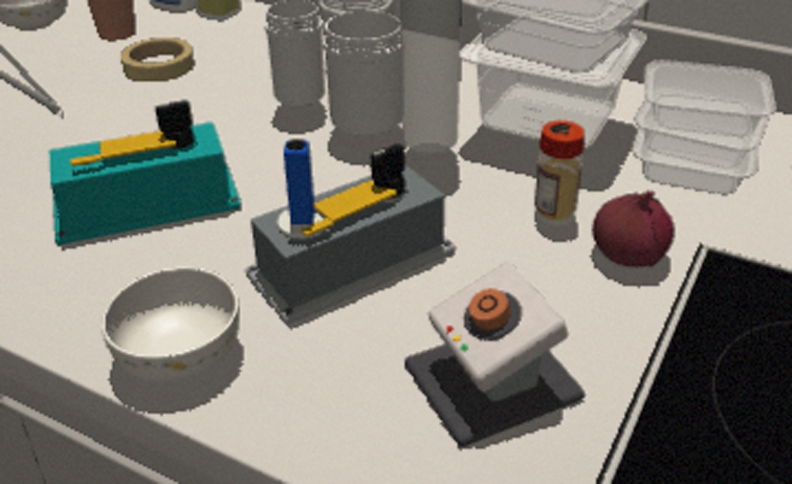

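View pics/t1.png

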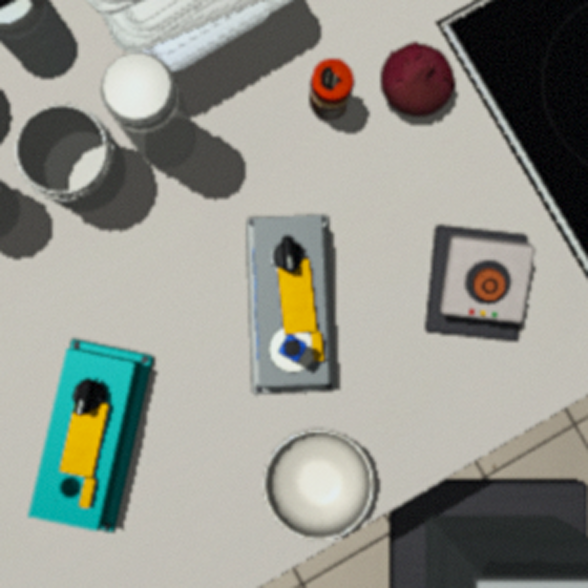

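Candidates: the grey dock at scene (250,235) / top (267,224), with the blue probe at top (269,249) and knob at top (268,201). The turquoise look-alike is at scene (155,207) / top (174,286), with no probe. I choose the grey dock, then measure it.

```bash
cat > m.py <<'E'
from h import *
def measure(C,P,box=None):
    hsv=cv2.cvtColor(C,cv2.COLOR_RGB2HSV); H,S,V=[hsv[...,i].astype(int) for i in range(3)]
    X,Y,Z=P[...,0],P[...,1],P[...,2]
    D=(abs(X-440)<130)&(abs(Y-360)<75)
    o={}
    def sel(n,m):
        p=P[m]; o[n]=p; 
        if len(p)<5: print(n,len(p)); return
        print(n,len(p),'mean',p.mean(0).round(1),'med',np.median(p,0).round(1)); 
        r=cv2.minAreaRect(p[:,:2].astype(np.float32)); print('   rect',np.round(r[0],1),np.round(r[1],1),round(r[2],1))
    sel('docktop',D&(abs(Z-70)<5)&(S<90)&(V>60))
    sel('knob',D&(Z>95)&(Z<130)&(V<70)&(S<120))
    sel('arm',D&(Z>70)&(Z<92)&(H>15)&(H<35)&(S>150))
    sel('blue',D&(Z>140)&(Z<170)&(H>100)&(H<130)&(S>120))
    St=(abs(X-465)<70)&(abs(Y-165)<70)
    sel('disc',St&(Z>70)&(H<18)&(S>110)&(V>70))
    sel('white',St&(Z>45)&(S<60)&(V>120))
    for n in ['disc','white']:
        p=o[n]
        if len(p)<30: continue
        for _ in range(4):
            c=p.mean(0); nn=np.linalg.svd(p-c)[2][2]; nn*=np.sign(nn[2]); e=(p-c)@nn; p=p[abs(e)<2.5]
        print(n,'normal',nn.round(3),'tilt',np.degrees(np.arccos(nn[2])).round(1),'az',np.degrees(np.arctan2(nn[1],nn[0])).round(1),len(p),p.mean(0).round(1))
    return o
if __name__=='__main__':
    for n in ['top','scene']:
        print('==',n); c=np.load(n+'.npy',allow_pickle=True).item(); measure(c['color'],cloud(c))
E
python3 m.py
```

```text
== top
docktop 1526 mean [451.  367.1  70. ] med [455.  375.6  69.8]
   rect [446.7 362.7] [175.1  72.1] 2.5
knob 74 mean [492.6 364.6 117.2] med [494.  364.6 117.1]
   rect [491.4 362.5] [32.5 16.2] 8.3
arm 552 mean [442.1 352.5  82.6] med [443.5 351.5  82.6]
   rect [434.9 353. ] [105.5  36.4] 9.9
blue 59 mean [396.4 359.4 155.6] med [395.5 358.  155.5]
   rect [396.6 359.5] [20.4 18.3] 59.4
disc 195 mean [463.2 158.2  89.8] med [463.3 158.3  90.5]
   rect [463.2 156.6] [32.2 34.9] 1.0
white 1085 mean [471.5 158.3  77.4] med [475.  158.7  79. ]
   rect [470.1 157. ] [88.  80.5] 84.4
disc normal [-0.291 -0.051  0.955] tilt 17.2 az -170.1 96 [461.8 159.8  90.1]
white normal [-0.327  0.035  0.945] tilt 19.2 az 173.9 755 [469.  158.1  76.8]
== scene
docktop 741 mean [442.7 354.7  70.6] med [442.9 347.3  70.6]
   rect [448.1 364.1] [175.9  75.1] 2.4
knob 139 mean [491.  362.1 109.7] med [491.2 361.5 110.8]
   rect [491.8 364.9] [35.6 13.3] 4.9
arm 390 mean [441.8 351.8  83.2] med [441.8 351.4  83.3]
   rect [439.6 355. ] [113.8  38.3] 10.9
blue 96 mean [393.7 353.6 149.9] med [393.7 353.4 150.7]
   rect [395.3 356.4] [14.9 20.4] 63.3
disc 249 mean [462.6 156.   89.4] med [462.3 155.2  89.8]
   rect [463.9 158.2] [30.4 30.3] 72.4
white 1288 mean [468.3 153.2  76.3] med [467.4 145.8  76. ]
   rect [470.4 158.4] [87.9 81. ] 84.0
disc normal [-0.385 -0.08   0.92 ] tilt 23.1 az -168.2 161 [463.2 159.8  90.6]
white normal [-0.341  0.032  0.94 ] tilt 20.0 az 174.7 1216 [468.  153.8  76.4]
```

Request:
apply_moves(
  commands=[
    [[0.0398,-0.0225,-0.005,0,0,0],[0.0398,-0.0225,-0.005,0,0,0],[0.0398,-0.0225,-0.005,0,0,0],[0.0398,-0.0225,-0.005,0,0,0],[0.0398,-0.0225,-0.005,0,0,0]],
  ],
  fingers=0,
  newtons=40,
)

```text
time_s: 1.4
tcp_pos: [310.3, -453.2, 256.8]
eef_rot: [0.0, 0.994, 0.113, 0.0]
ft_force: [0.4, -0.3, -0.4]
gripper_width: 1.0
grasp_force: 0.0
```

Request:
apply_moves(
  commands=[
    [[0.0398,-0.0225,-0.005,0,0,0],[0.0398,-0.0225,-0.005,0,0,0],[0.0398,-0.0225,-0.005,0,0,0],[0.0398,-0.0225,-0.005,0,0,0],[0.0398,-0.0225,-0.005,0,0,0]],
  ],
)

```text
time_s: 1.9
tcp_pos: [478.9, -298.9, 281.8]
eef_rot: [0.0, 0.994, 0.113, 0.0]
ft_force: [-0.3, -1.0, 0.4]
gripper_width: 1.0
grasp_force: 0.0
```

Request:
apply_moves(
  commands=[
    [[0.0098,-0.0465,0,0,0,0],[0.0098,-0.0465,0,0,0,0],[0.0098,-0.0465,0,0,0,0],[0.0098,-0.0465,0,0,0,0],[0.0098,-0.0465,0,0,0,0]],
  ],
)

```text
time_s: 2.4
tcp_pos: [472.9, -60.9, 281.5]
eef_rot: [0.0, 0.994, 0.113, 0.0]
ft_force: [0.7, 0.2, -0.5]
gripper_width: 1.0
grasp_force: 0.0
```

Request:
apply_moves(
  commands=[
    [[0.0098,-0.0465,0,0,0,0],[0.0098,-0.0465,0,0,0,0],[0.0098,-0.0465,0,0,0,0],[0.0098,-0.0465,0,0,0,0],[0.0098,-0.0465,0,0,0,0]],
  ],
)

```text
time_s: 2.9
tcp_pos: [468.4, 176.6, 281.7]
eef_rot: [0.0, 0.994, 0.113, 0.001]
ft_force: [0.6, 0.2, -0.8]
gripper_width: 0.999
grasp_force: 0.0
```

```bash
python3 - <<'E'
from m import *
s=observe(); print(np.round(s['joint_positions'],2))
c=read_camera('wrist'); np.save('w0.npy',c,allow_pickle=True); save(c,'w0'); print(np.round(c['hand_eye'],2))
P=cloud(c,tcpT(s)); measure(c['color'],P)
E
```

```text
[ 0.32  0.09 -0.81  1.67  0.07  1.41 -1.84]
[[   0.      0.95    0.3    76.72]
 [   1.     -0.      0.     -0.27]
 [   0.      0.3    -0.95 -143.17]
 [   0.      0.      0.      1.  ]]
docktop 5080 mean [470.1 361.1  70.8] med [484.3 356.2  70.8]
   rect [447.7 363.9] [175.5  73.5] 2.6
knob 700 mean [496.1 362.3 112.9] med [496.4 361.3 116.8]
   rect [493.7 364.5] [34.2 10.9] 6.1
arm 2259 mean [444.6 352.9  83.7] med [445.8 352.5  83.8]
   rect [434.1 357.3] [113.5  44.3] 9.2
blue 564 mean [403.  356.3 152.2] med [404.4 355.2 154.6]
   rect [399.3 360. ] [21.6 21.5] 62.3
disc 722 mean [467.3 160.   91.1] med [467.5 160.1  91.6]
   rect [465.8 160. ] [32.3 32.6] 13.7
white 4095 mean [481.2 162.7  92.2] med [487.4 165.9  83.1]
   rect [473.8 173.8] [119.4  83.1] 84.1
disc normal [-0.255  0.081  0.963] tilt 15.5 az 162.4 397 [463.  157.8  91.3]
white normal [-0.937 -0.349  0.029] tilt 88.3 az -159.6 257 [483.3 158.2  97.8]
```

View pics/w0.png

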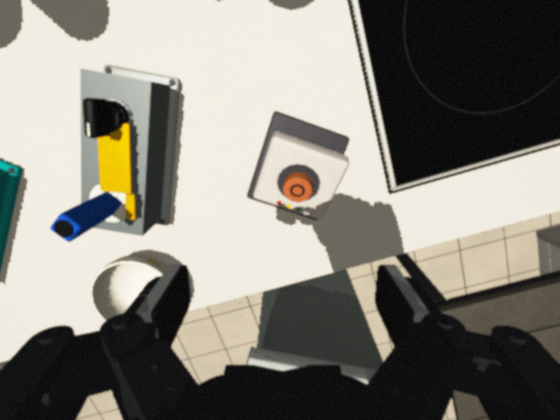

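Request:
apply_moves(
  commands=[
    [[0.0098,-0.0465,0,0,0,0],[0.0098,-0.0465,0,0,0,0],[0.0098,-0.0465,0,0,0,0],[0.0098,-0.0465,0,0,0,0],[0,0,0,0,0,0]],
  ],
)

```text
time_s: 3.45
tcp_pos: [461.5, 371.6, 280.5]
eef_rot: [-0.002, 0.993, 0.118, -0.001]
ft_force: [0.2, -0.1, -0.1]
gripper_width: 1.001
grasp_force: 0.0
```

```bash
python3 - <<'E'
from m import *
s=observe(); print(np.round(s['joint_positions'],2),np.round(s['tcp_pos'],1))
c=read_camera('wrist'); np.save('w1.npy',c,allow_pickle=True); save(c,'w1')
P=cloud(c,tcpT(s)); measure(c['color'],P)
E
```

```text
[-0.05  0.37 -0.9   1.44  0.28  1.47 -2.29] [461.5 371.6 280.5]
docktop 5084 mean [472.8 370.5  70.7] med [485.5 380.2  70.7]
   rect [447.7 363.7] [175.5  72.1] 2.7
knob 385 mean [494.8 366.6 117.2] med [497.6 367.4 118.7]
   rect [455.8 361. ] [111.2  12.4] 7.5
arm 1934 mean [443.6 354.5  83.6] med [444.5 353.6  83.6]
   rect [442.3 355.8] [115.7  36.5] 8.9
blue 454 mean [402.8 362.5 153.2] med [404.5 362.7 155.5]
   rect [398.9 361.7] [21.2 21.4] 61.1
disc 718 mean [467.5 162.4  90.6] med [468.  163.   90.9]
   rect [466.5 160.1] [31.1 33.8] 56.4
white 3752 mean [479.  162.7  79.3] med [486.2 167.2  81.8]
   rect [472.6 159. ] [89.1 82.6] 83.7
disc normal [-0.241  0.117  0.964] tilt 15.5 az 154.0 397 [463.4 160.1  91. ]
white normal [-0.332  0.038  0.942] tilt 19.5 az 173.4 3037 [474.4 161.8  78.5]
```

View pics/w1.png

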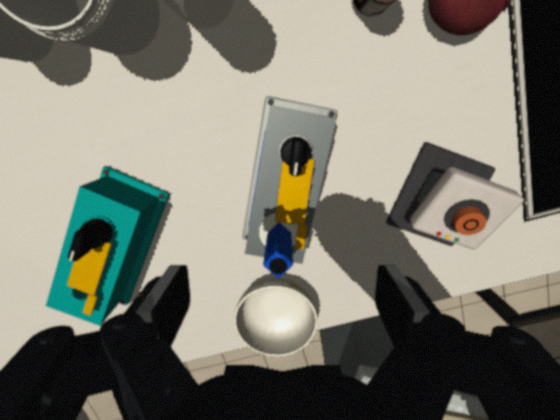

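```bash
cat >> h.py <<'E'
def down(yaw):
    a=np.radians(yaw); return np.array([[np.cos(a),np.sin(a),0],[np.sin(a),-np.cos(a),0],[0,0,-1]])
E
python3 - <<'E'
from h import *
s=observe()
print(rel(s,[492.6,365.8,92],down(6.5)))
E
```

```text
(array([0.02852144, 0.00982222, 0.18857624]), array([-0.10746885,  0.11302882,  6.85389955]))
```

Request:
apply_moves(
  commands=[
    [[0.0143,0.0049,0.03,0,0,0],[0.0142,0.0049,0.03,0,0,0],[0,0,0.03,-0.1,0.1,3.4],[0,0,0.03,0,0,3.4],[0,0,0,0,0,0]],
  ],
  fingers=0.4,
)

```text
time_s: 4.0
tcp_pos: [494.5, 358.6, 157.6]
eef_rot: [0.003, 0.999, 0.053, -0.001]
ft_force: [-0.5, -1.0, -0.1]
gripper_width: 0.602
grasp_force: 0.0
```

```bash
python3 - <<'E'
from h import *
s=observe()
print(np.round(s['joint_positions'],2),rel(s,[492.6,365.8,92],down(6.5)))
E
```

```text
[-0.08  0.48 -0.82  1.56  0.37  1.27 -2.42] (array([-0.00090553, -0.00777157,  0.06555737]), array([ 0.31908004,  0.17212182, -0.4651821 ]))
```

Request:
apply_moves(
  commands=[
    [[-0.001,-0.0078,0.02,0.3,0.2,-0.4],[0,0,0.01,0,0,0],[0,0,0,0,0,0],[0,0,0,0,0,0]],
  ],
)

```text
time_s: 4.4
tcp_pos: [494.0, 369.1, 132.4]
eef_rot: [-0.002, 0.998, 0.057, 0.003]
ft_force: [0.1, 0.5, -0.3]
gripper_width: 0.6
grasp_force: 0.0
```

```bash
python3 - <<'E'
from h import *
s=observe()
print(np.round(s['joint_positions'],2),s['tcp_pos'],rel(s,[492.6,365.8,92],down(6.5)))
for i in range(2): print(observe()['tcp_pos'])
E
```

```text
[-0.09  0.51 -0.82  1.58  0.39  1.22 -2.44] [494.02946657 369.05542434 132.44384331] (array([-0.00205018,  0.00321638,  0.04042026]), array([-0.2075005 , -0.36408194,  0.08122921]))
[494.02946657 369.05542434 132.44384331]
[494.02946657 369.05542434 132.44384331]
```

Request:
apply_moves(
  commands=[
    [[0,0,0,0,0,0]],
  ],
)

```text
time_s: 4.5
tcp_pos: [494.0, 369.4, 132.5]
eef_rot: [-0.002, 0.998, 0.057, 0.003]
ft_force: [-0.0, 0.1, 0.3]
gripper_width: 0.599
grasp_force: 0.0
```

Request:
apply_moves(
  commands=[
    [[0,0,0,0,0,0]],
  ],
)

```text
time_s: 4.6
tcp_pos: [493.8, 369.4, 132.2]
eef_rot: [-0.002, 0.998, 0.057, 0.003]
ft_force: [0.1, -0.5, -0.7]
gripper_width: 0.602
grasp_force: 0.0
```

Request:
apply_moves(
  commands=[
    [[0,0,0,0,0,0]],
  ],
)

```text
time_s: 4.7
tcp_pos: [493.6, 369.4, 131.8]
eef_rot: [-0.002, 0.998, 0.058, 0.003]
ft_force: [0.5, 0.8, -0.8]
gripper_width: 0.604
grasp_force: 0.0
```

Request:
apply_moves(
  commands=[
    [[-0.0015,0.0033,0.01,-0.2,-0.3,0],[0,0,0.015,0,0,0],[0,0,0.015,0,0,0],[0,0,0,0,0,0],[0,0,0,0,0,0]],
  ],
)

```text
time_s: 5.2
tcp_pos: [491.9, 365.9, 90.5]
eef_rot: [0.0, 0.998, 0.058, -0.001]
ft_force: [0.0, 0.2, 0.3]
gripper_width: 0.599
grasp_force: 0.0
```

```bash
python3 - <<'E'
from h import *
s=observe()
print(np.round(s['joint_positions'],2),s['tcp_pos'],rel(s,[492.6,365.8,92],down(6.5)))
c=read_camera('wrist'); save(c,'w2')
E
```

```text
[-0.11  0.55 -0.8   1.62  0.42  1.16 -2.46] [491.91154526 365.85102094  90.5021331 ] (array([ 0.00067625,  0.00013041, -0.00149862]), array([0.01850598, 0.06723898, 0.11014317]))
```

View pics/w2.png

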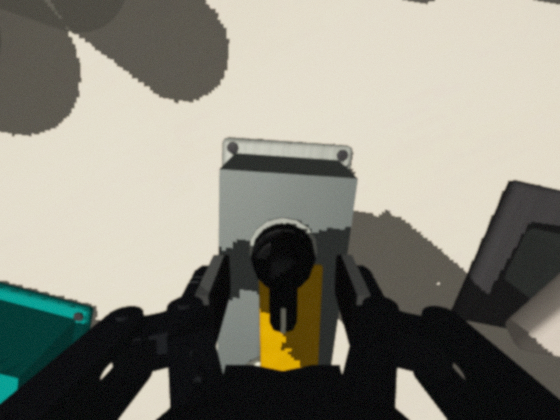

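The wing, at (284,300), is centred between the fingers on the grey dock. I close on it.

Request:
apply_moves(
  commands=[
    [[0,0,0,0,0,0],[0,0,0,0,0,0],[0,0,0,0,0,0],[0,0,0,0,0,0]],
  ],
  fingers=1,
  newtons=40,
)

```text
time_s: 5.65
tcp_pos: [492.6, 365.8, 91.8]
eef_rot: [0.0, 0.998, 0.057, 0.0]
ft_force: [-1.0, -3.6, 5.5]
gripper_width: 0.134
grasp_force: 41.3
```

Request:
apply_moves(
  commands=[
    [[0,0,0,0,0,-5],[0,0,0,0,0,-5],[0,0,0,0,0,-5],[0,0,0,0,0,-5],[0,0,0,0,0,0]],
  ],
)

```text
time_s: 6.15
tcp_pos: [492.7, 365.5, 91.8]
eef_rot: [0.0, 0.973, 0.231, 0.0]
ft_force: [-0.9, -4.3, 6.1]
gripper_width: 0.13
grasp_force: 41.5
```

Request:
apply_moves(
  commands=[
    [[0,0,0,0,0,-6],[0,0,0,0,0,-6],[0,0,0,0,0,-6],[0,0,0,0,0,-6],[0,0,0,0,0,-6]],
  ],
)

```text
time_s: 6.65
tcp_pos: [492.8, 365.3, 91.8]
eef_rot: [0.001, 0.88, 0.476, 0.0]
ft_force: [-0.3, -4.6, 5.8]
gripper_width: 0.131
grasp_force: 41.5
```

Request:
apply_moves(
  commands=[
    [[0,0,0,0,0,-6],[0,0,0,0,0,-6],[0,0,0,0,0,-6],[0,0,0,0,0,-4],[0,0,0,0,0,0]],
  ],
)

```text
time_s: 7.15
tcp_pos: [493.1, 365.2, 91.8]
eef_rot: [0.001, 0.773, 0.634, 0.0]
ft_force: [0.2, -5.2, 7.5]
gripper_width: 0.135
grasp_force: 41.6
```

Request:
apply_moves(
  commands=[
    [[0,0,0,0,0,0],[0,0,0,0,0,0],[0,0,0,0,0,0]],
  ],
  fingers=0.4,
)

```text
time_s: 7.45
tcp_pos: [492.2, 366.2, 91.2]
eef_rot: [-0.0, 0.774, 0.633, 0.0]
ft_force: [0.3, 0.2, 0.1]
gripper_width: 0.596
grasp_force: 0.0
```

Request:
apply_moves(
  commands=[
    [[0,0,-0.03,0,0,0],[0,0,-0.04,0,0,0],[0,0,-0.05,0,0,0],[0,0,-0.05,0,0,0],[0,0,0,0,0,0]],
  ],
)

```text
time_s: 7.95
tcp_pos: [493.1, 368.6, 268.3]
eef_rot: [-0.0, 0.774, 0.634, 0.005]
ft_force: [0.3, 0.8, -0.9]
gripper_width: 0.606
grasp_force: 0.0
```

```bash
python3 - <<'E'
from m import *
s=observe(); print(np.round(s['joint_positions'],2),s['tcp_pos'],tcpT(s)[:3,:3].round(3))
for n in ['top','wrist']:
    c=read_camera(n); np.save(n+'2.npy',c,allow_pickle=True); save(c,n+'2'); print('==',n)
    measure(c['color'],cloud(c,tcpT(s)))
E
```

```text
[ 0.08  0.51 -1.13  1.4   0.46  1.51 -1.22] [493.12499945 368.5949467  268.28421331] [[ 0.197  0.98   0.007]
 [ 0.98  -0.197  0.006]
 [ 0.008  0.006 -1.   ]]
== top
docktop 1036 mean [408.9 363.   70.1] med [413.5 362.1  70. ]
   rect [422.1 361.9] [126.   71.5] 2.6
knob 0
arm 0
blue 60 mean [395.5 359.2 155.8] med [395.4 359.9 155.8]
   rect [395.7 359.1] [20.1 19. ] 56.8
disc 0
white 2142 mean [413.7 204.8 661.4] med [411.3 208.8 662.9]
   rect [427.4 189.5] [91.2 64.4] 89.5
white normal [ 0.424 -0.193  0.885] tilt 27.8 az -24.5 1622 [414.8 202.6 661.2]
== wrist
docktop 6120 mean [457.1 372.8  73.8] med [454.8 377.5  74. ]
   rect [449.3 365.3] [175.4  72.5] 2.7
knob 529 mean [493.3 372.1 114.4] med [495.2 372.3 121.5]
   rect [457.4 356. ] [105.7  30.3] 19.7
arm 1612 mean [489.5 321.6  86.9] med [489.2 321.7  87. ]
   rect [489.  325.3] [77.3 33.8] 79.6
blue 567 mean [403.  366.4 155.3] med [404.1 367.8 158.2]
   rect [399.6 363.2] [20.  21.3] 59.6
disc 561 mean [467.9 164.9  93.1] med [468.3 165.6  93.6]
   rect [466.7 162.4] [32.6 29.7] 20.4
white 2261 mean [478.7 173.6  81.2] med [485.4 180.6  82.8]
   rect [474.  161.5] [87.6 82.8] 84.3
disc normal [-0.271  0.14   0.952] tilt 17.7 az 152.6 310 [464.9 161.1  93.8]
white normal [-0.337  0.037  0.941] tilt 19.8 az 173.7 1792 [474.  171.4  80.5]
```

View pics/wrist2.png

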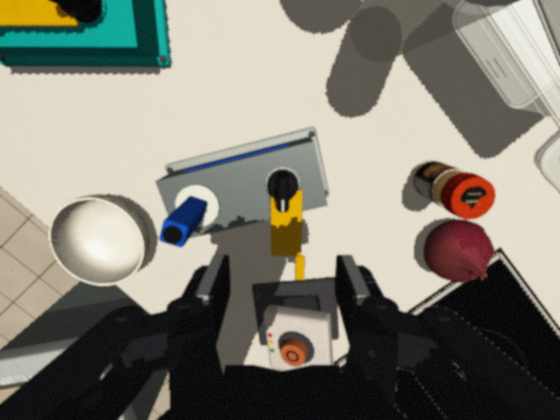

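Keeper arm now points well clear (pixels (285,220)→(300,268)), the knob is free and the probe at (180,220) is still standing. Next I grasp the handle.

```bash
python3 - <<'E'
from h import *
s=observe()
print(s['tcp_pos'],rel(s,[398,361.3,230],down(60)))
E
```

```text
[492.43391149 366.54160231 262.3452334 ] (array([-0.02385235, -0.09159446,  0.03213989]), array([ 0.08908085, -0.10729547, 18.60165294]))
```

Request:
apply_moves(
  commands=[
    [[-0.0119,-0.0458,0.01,0,0,0],[-0.0119,-0.0458,0.02,0,0,0],[0,0,0,0,0,6.2],[0,0,0,0,0,6.2],[0,0,0,0,0,6.2]],
  ],
  fingers=0.2,
)

```text
time_s: 8.55
tcp_pos: [398.5, 359.9, 230.2]
eef_rot: [0.0, 0.867, 0.498, -0.001]
ft_force: [0.5, -0.1, -1.0]
gripper_width: 0.802
grasp_force: 0.0
```

Request:
apply_moves(
  commands=[
    [[0,0,0,0,0,0],[0,0,0,0,0,0],[0,0,0,0,0,0]],
  ],
)

```text
time_s: 8.85
tcp_pos: [398.9, 360.7, 231.3]
eef_rot: [-0.0, 0.865, 0.501, -0.0]
ft_force: [0.2, 0.1, -1.0]
gripper_width: 0.803
grasp_force: 0.0
```

```bash
python3 - <<'E'
from m import *
s=observe()
print(s['tcp_pos'],rel(s,[398,361.3,103],down(60)))
c=read_camera('wrist'); save(c,'w3'); measure(c['color'],cloud(c,tcpT(s)))
E
```

```text
[398.92282397 360.67655057 231.27379976] (array([ 0.00014205, -0.00105819,  0.12827419]), array([-0.0234297 ,  0.02720721,  0.13895148]))
docktop 9619 mean [457.5 370.2  70.7] med [455.9 374.8  70.7]
   rect [448.3 363.6] [175.8  72.5] 2.6
knob 650 mean [492.1 370.7 115.8] med [491.9 371.4 118.5]
   rect [493.5 367.2] [33.4 12.4] 78.6
arm 2293 mean [487.3 320.   83.6] med [486.2 320.   83.6]
   rect [488.9 325.3] [76.8 33.8] 78.5
blue 635 mean [399.1 364.2 154.5] med [399.9 366.  155.9]
   rect [397.7 361.6] [21.  21.2] 59.4
disc 225 mean [474.  169.4  89.4] med [474.  170.4  90.2]
   rect [476.2 166.2] [ 8.9 25.2] 46.4
white 1769 mean [489.  185.4  82.1] med [492.2 188.2  83.6]
   rect [483.8 175.4] [54.2 64.1] 82.3
disc normal [0.587 0.761 0.278] tilt 73.9 az 52.3 201 [474.  170.   89.4]
white normal [-0.32   0.075  0.944] tilt 19.2 az 166.7 1510 [487.8 184.3  82.3]
```

Request:
apply_moves(
  commands=[
    [[0,-0.001,0.03,0,0,0.5],[0,0,0.03,0,0,0],[0,0,0.03,0,0,0],[0,0,0.02,0,0,0],[0,0,0.018,0,0,0]],
  ],
)

```text
time_s: 9.4
tcp_pos: [398.0, 361.1, 102.4]
eef_rot: [-0.0, 0.868, 0.497, -0.0]
ft_force: [-0.4, 0.4, -0.0]
gripper_width: 0.8
grasp_force: 0.0
```

Request:
apply_moves(
  commands=[
    [[0,0,0,0,0,0],[0,0,0,0,0,0],[0,0,0,0,0,0]],
  ],
)

```text
time_s: 9.7
tcp_pos: [398.6, 362.0, 104.9]
eef_rot: [-0.0, 0.868, 0.496, 0.001]
ft_force: [0.0, 0.4, 0.1]
gripper_width: 0.802
grasp_force: 0.0
```

Request:
apply_moves(
  commands=[
    [[0,0,0,0,0,0],[0,0,0,0,0,0],[0,0,0,0,0,0],[0,0,0,0,0,0],[0,0,0,0,0,0]],
  ],
  fingers=1,
  newtons=60,
)

```text
time_s: 10.2
tcp_pos: [398.4, 361.4, 104.1]
eef_rot: [0.0, 0.868, 0.496, 0.0]
ft_force: [0.3, -0.8, 4.3]
gripper_width: 0.249
grasp_force: 58.7
```

Request:
apply_moves(
  commands=[
    [[0,0,-0.02,0,0,0],[0,0,-0.03,0,0,0],[0,0,-0.035,0,0,0],[0,0,-0.035,0,0,0],[0,0,-0.03,0,0,0]],
  ],
)

```text
time_s: 10.7
tcp_pos: [398.0, 361.4, 255.3]
eef_rot: [0.0, 0.868, 0.496, 0.0]
ft_force: [0.3, -0.5, -0.6]
gripper_width: 0.249
grasp_force: 58.8
```

Request:
apply_moves(
  commands=[
    [[0,0,0,0,0,0],[0,0,0,0,0,0],[0,0,0,0,0,0]],
  ],
)

```text
time_s: 11.0
tcp_pos: [397.9, 360.7, 252.5]
eef_rot: [0.0, 0.868, 0.496, -0.001]
ft_force: [0.9, 0.1, -0.7]
gripper_width: 0.254
grasp_force: 58.9
```

```bash
cat >> h.py <<'E'
az=np.radians(174); t=np.radians(20)
N=np.array([np.sin(t)*np.cos(az),np.sin(t)*np.sin(az),np.cos(t)])
DISC=np.array([464,159.,91.])
def goal(Rn,off,L=90):
    # tool target: present yaw, minimal turn of tool z onto -N; tip off mm from disc; L tip ahead of TCP
    z=Rn[:,2]; ax=np.cross(z,-N); a=np.arcsin(np.linalg.norm(ax)); Rt=R.from_rotvec(ax/np.linalg.norm(ax)*a).as_matrix()@Rn
    return DISC+N*(off+L), Rt
E
python3 - <<'E'
from m import *
s=observe(); T=tcpT(s); print(s['tcp_pos'],np.round(s['joint_positions'],2),s['gripper_width'],s['grasp_force'])
for n in ['scene','wrist']:
    c=read_camera(n); save(c,n+'4'); P=cloud(c,T); C=c['color']
    hsv=cv2.cvtColor(C,cv2.COLOR_RGB2HSV).astype(int)
    q=(P-T[:3,3])@T[:3,:3]  # tool frame
    near=(np.hypot(q[...,0],q[...,1])<45)&(q[...,2]>-60)&(q[...,2]<110)
    b=near&(hsv[...,0]>100)&(hsv[...,0]<130)&(hsv[...,1]>120)
    w=near&(hsv[...,1]<60)&(hsv[...,2]>120)&(q[...,2]<60)&(q[...,2]>10)
    st=near&(q[...,2]>45)&(np.hypot(q[...,0],q[...,1])<25)
    for k,m in [('blue',b),('flange',w),('stem',st)]:
        if m.sum()>3: print(n,k,m.sum(),q[m].mean(0).round(1),q[m].min(0).round(1),q[m].max(0).round(1))
p,Rt=goal(T[:3,:3],40)
print(rel(s,p,T[:3,:3])[0],rel(s,p,Rt)[1],p)
E
```

```text
[397.90306109 360.74583353 252.4723805 ] [ 0.16  0.32 -1.17  1.62  0.3   1.4  -1.57] 0.25397038957635903 58.92924785614014
scene blue 547 [-10.6  -0.3 -16.8] [-14.5 -32.7 -58.1] [ 7.4 39.4 25.5]
scene flange 56 [ 3.9  1.  27.8] [-17.5 -23.5  23. ] [16.9 22.6 33.1]
scene stem 98 [-3.5 -0.3 68.5] [-9.2 -5.8 45. ] [ 0.6  4.3 89.1]
wrist blue 6000 [  7.6  -0.2 -32.1] [-11.8 -44.3 -59.9] [12.9 44.  23.4]
wrist flange 2086 [11.4 -0.1 27.7] [ -7.5 -23.7  16.2] [22.9 23.2 32.2]
[-0.15864944  0.11891589  0.03951173] [-1.82222056e+01  8.38178369e+00  3.04355406e-16] [419.78095224 163.6476092  213.1600407 ]
```

View pics/scene4.png

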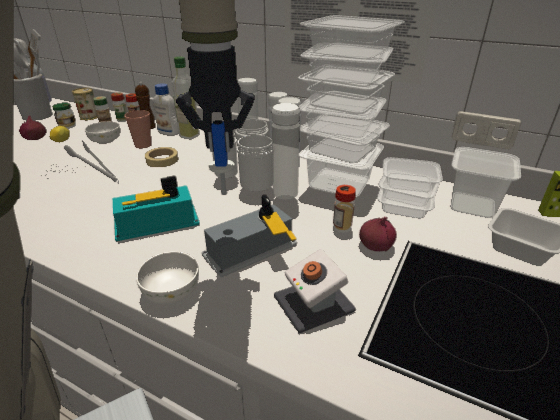

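Probe is held upright, stem on the tool axis, tip ~90 mm ahead of the TCP. The station disc is at (312,270), jar, onion and bowl untouched. Moving above the disc and tilting.

Request:
apply_moves(
  commands=[
    [[-0.032,0.024,0,0,0,0],[-0.032,0.024,0,0,0,0],[-0.032,0.024,0,0,0,0],[-0.032,0.024,0,0,0,0],[-0.0306,0.0229,0,0,0,0]],
  ],
)

```text
time_s: 11.6
tcp_pos: [419.8, 162.4, 253.1]
eef_rot: [-0.0, 0.868, 0.496, -0.0]
ft_force: [1.3, -0.5, -1.1]
gripper_width: 0.249
grasp_force: 58.8
```

Request:
apply_moves(
  commands=[
    [[0,0,0,-4.55,2.1,0],[0,0,0,-4.55,2.1,0],[0,0,0,-4.55,2.1,0],[0,0,0,-4.55,2.1,0],[0,0,0,0,0,0]],
  ],
)

```text
time_s: 12.1
tcp_pos: [418.6, 164.2, 253.0]
eef_rot: [0.103, 0.854, 0.489, 0.142]
ft_force: [-1.0, 0.1, -0.5]
gripper_width: 0.248
grasp_force: 59.0
```

Request:
apply_moves(
  commands=[
    [[0,0,0,0,0,0],[0,0,0,0,0,0],[0,0,0,0,0,0]],
  ],
)

```text
time_s: 12.4
tcp_pos: [420.5, 164.3, 253.6]
eef_rot: [0.1, 0.855, 0.489, 0.141]
ft_force: [1.1, -0.0, -0.7]
gripper_width: 0.25
grasp_force: 59.0
```

```bash
python3 - <<'E'
from m import *
s=observe(); T=tcpT(s); print(s['tcp_pos'],np.round(s['joint_positions'],2),T[:3,2].round(3),N.round(3))
c=read_camera('wrist'); save(c,'w5'); np.save('w5.npy',c,allow_pickle=True); measure(c['color'],cloud(c,T))
c=read_camera('scene'); save(c,'s5'); measure(c['color'],cloud(c,T))
p,Rt=goal(T[:3,:3],40)
print(rel(s,p,Rt),p)
E
```

```text
[420.45208726 164.32012224 253.56972681] [ 0.63 -0.46 -0.96  2.05 -0.26  1.05 -0.78] [ 0.339 -0.033 -0.94 ] [-0.34   0.036  0.94 ]
docktop 10397 mean [410.5 356.4  70.8] med [406.5 354.5  70.8]
   rect [447.8 363.7] [174.5  73.1] 2.7
knob 0
arm 2722 mean [486.2 317.2  83.7] med [486.  317.3  83.8]
   rect [487.8 319. ] [65.8 34.2] 78.5
blue 0
disc 835 mean [464.3 160.9  90.6] med [464.4 160.9  91.4]
   rect [465.8 159.8] [30.  33.2] 83.8
white 6974 mean [455.9 171.1 154.9] med [446.3 175.   89.2]
   rect [455.1 161. ] [ 87.5 118.6] 83.3
disc normal [-0.334  0.063  0.941] tilt 19.9 az 169.3 634 [464.4 159.   91.9]
white normal [0.539 0.829 0.149] tilt 81.5 az 57.0 1403 [431.9 174.  229.4]
docktop 1288 mean [426.4 361.9  70.4] med [423.3 361.8  70.4]
   rect [448.4 363.9] [176.1  74.2] 2.8
knob 95 mean [489.1 360.4 110.5] med [488.6 358.  112.5]
   rect [491.1 363.2] [34.2 11.2] 77.1
arm 340 mean [486.6 320.1  83.3] med [485.9 319.5  83.4]
   rect [487.8 322.5] [73.6 33.8] 78.5
blue 0
disc 255 mean [462.4 155.8  89.4] med [462.  155.2  89.9]
   rect [462.4 158.7] [30.8 28.5] 88.7
white 1493 mean [464.4 153.9  99.8] med [458.9 150.7  80.7]
   rect [455.7 160.2] [ 87.5 110.2] 84.1
disc normal [-0.406 -0.069  0.911] tilt 24.3 az -170.3 151 [463.  159.3  90.7]
white normal [0.942 0.288 0.172] tilt 80.1 az 17.0 103 [457.4 152.2 142.2]
(array([-0.00672245, -0.0126803 ,  0.03778709]), array([-1.41803571e-01, -1.10126940e-01,  1.62796465e-15])) [419.78095224 163.6476092  213.1600407 ]
```

View pics/w5.png

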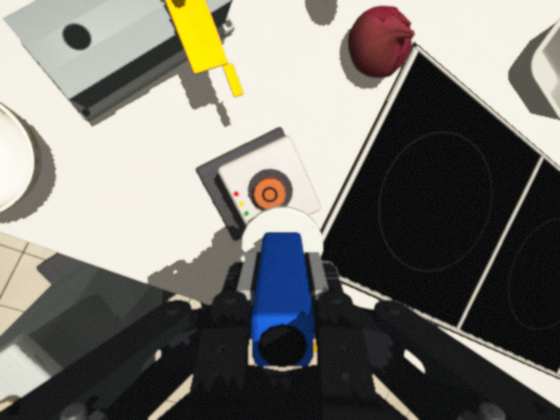

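The disc at (270,193) lies just beyond the flange, and its plane measures 19.9°, as modelled. I'll move to 40 mm off along its normal.

Request:
apply_moves(
  commands=[
    [[-0.0022,-0.0042,0.013,0,0,0],[-0.0022,-0.0042,0.013,0,0,0],[-0.0022,-0.0042,0.012,-0.1,-0.1,0],[0,0,0,0,0,0],[0,0,0,0,0,0]],
  ],
)

```text
time_s: 13.0
tcp_pos: [419.8, 163.7, 213.3]
eef_rot: [0.102, 0.855, 0.488, 0.141]
ft_force: [0.1, 0.1, -0.6]
gripper_width: 0.25
grasp_force: 58.9
```

Request:
apply_moves(
  commands=[
    [[0,0,0,0,0,0],[0,0,0,0,0,0]],
  ],
)

```text
time_s: 13.2
tcp_pos: [420.1, 163.8, 213.8]
eef_rot: [0.102, 0.855, 0.488, 0.142]
ft_force: [-0.7, -0.1, -0.5]
gripper_width: 0.253
grasp_force: 58.9
```

```bash
cat > g.py <<'E'
from h import *
import sys
s=observe(); T=tcpT(s); p,Rt=goal(T[:3,:3],float(sys.argv[1])); a,b=rel(s,p,Rt)
print('t',s['time_s'],'j',np.round(s['joint_positions'],2),'shift mm',(a*1000).round(1),'rot',b.round(2),'F',np.round(s['ft_force'],1),'Fn',round(float(np.dot(s['ft_force'],N)),1))
E
python3 g.py 10; python3 - <<'E'
from h import *
s=observe(); T=tcpT(s)
for n in ['scene','top']:
    c=read_camera(n); save(c,n+'6'); P=cloud(c); q=(P-T[:3,3])@T[:3,:3]
    m=(np.hypot(q[...,0],q[...,1])<15)&(q[...,2]>50)&(q[...,2]<100); 
    for lo in range(50,100,10):
        k=m&(q[...,2]>=lo)&(q[...,2]<lo+10)
        if k.sum(): print(n,lo,k.sum(),q[k].mean(0).round(1))
    if n=='scene': cv2.imwrite('pics/s6c.png',cv2.resize(c['color'][170:350,200:400,::-1],None,fx=3,fy=3,interpolation=cv2.INTER_CUBIC))
E
```

```text
t 13.2 j [ 0.65 -0.44 -1.02  2.11 -0.25  0.96 -0.81] shift mm [-0.3 -0.4 30.5] rot [ 0.14 -0.04 -0.  ] F [-0.7 -0.1 -0.5] Fn -0.3
scene 50 15 [-3.5 -0.3 56.6]
scene 60 20 [-3.3  0.3 64.6]
scene 70 19 [-2.8 -0.3 75. ]
scene 80 35 [-4.1  0.1 84. ]
top 80 1 [ 2.4  2.3 84.5]
```

View pics/s6c.png

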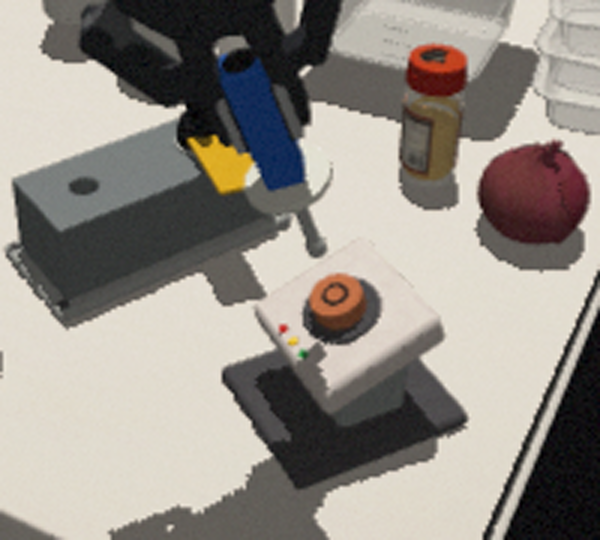

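The tip at (316,248) sits over the disc at (337,297), square on its axis. Creeping in.

Request:
apply_moves(
  commands=[
    [[-0.0003,-0.0004,0.01,0.1,0,0],[0,0,0.01,0,0,0],[0,0,0.008,0,0,0],[0,0,0.004,0,0,0],[0,0,0,0,0,0]],
  ],
)

```text
time_s: 13.8
tcp_pos: [430.0, 162.2, 182.2]
eef_rot: [0.101, 0.855, 0.488, 0.141]
ft_force: [0.1, -0.9, -1.1]
gripper_width: 0.248
grasp_force: 58.9
```

Request:
apply_moves(
  commands=[
    [[0,0,0.001,0,0,0],[0,0,0.001,0,0,0],[0,0,0.001,0,0,0],[0,0,0.001,0,0,0],[0,0,0,0,0,0]],
  ],
)

```text
time_s: 14.3
tcp_pos: [431.5, 162.3, 179.2]
eef_rot: [0.101, 0.855, 0.489, 0.141]
ft_force: [-0.8, 0.4, -0.6]
gripper_width: 0.254
grasp_force: 58.9
```

```bash
python3 g.py 0
```

```text
t 14.3 j [ 0.72 -0.37 -1.12  2.14 -0.2   0.86 -0.85] shift mm [0.3 0.4 4. ] rot [ 0.01 -0.01  0.  ] F [-0.8  0.4 -0.6] Fn -0.3
```

Request:
apply_moves(
  commands=[
    [[0,0,0.001,0,0,0],[0,0,0.001,0,0,0],[0,0,0.001,0,0,0],[0,0,0.001,0,0,0],[0,0,0,0,0,0]],
  ],
)

```text
time_s: 14.8
tcp_pos: [432.9, 162.1, 175.4]
eef_rot: [0.101, 0.855, 0.488, 0.141]
ft_force: [-0.0, -0.4, -0.1]
gripper_width: 0.249
grasp_force: 59.0
```

Request:
apply_moves(
  commands=[
    [[0,0,0.001,0,0,0],[0,0,0.001,0,0,0],[0,0,0.001,0,0,0],[0,0,0,0,0,0],[0,0,0,0,0,0]],
  ],
)

```text
time_s: 15.3
tcp_pos: [433.9, 162.1, 172.7]
eef_rot: [0.101, 0.855, 0.489, 0.141]
ft_force: [-0.7, 0.3, 1.8]
gripper_width: 0.251
grasp_force: 59.3
```

```bash
python3 g.py -6
```

```text
t 15.3 j [ 0.74 -0.35 -1.14  2.15 -0.19  0.84 -0.86] shift mm [0.3 0.4 3.1] rot [ 0.01 -0.01 -0.  ] F [-0.7  0.3  1.8] Fn 1.9
```

Request:
apply_moves(
  commands=[
    [[0,0,0.001,0,0,0],[0,0,0.001,0,0,0],[0,0,0.001,0,0,0],[0,0,0,0,0,0],[0,0,0,0,0,0]],
  ],
)

```text
time_s: 15.8
tcp_pos: [435.0, 162.0, 169.9]
eef_rot: [0.101, 0.855, 0.489, 0.141]
ft_force: [-2.5, 0.4, 3.5]
gripper_width: 0.251
grasp_force: 59.5
```

Request:
apply_moves(
  commands=[
    [[0,0,0,0,0,0],[0,0,0,0,0,0],[0,0,0,0,0,0]],
  ],
)

```text
time_s: 16.1
tcp_pos: [435.0, 162.0, 169.8]
eef_rot: [0.101, 0.855, 0.489, 0.141]
ft_force: [-2.0, -0.0, 2.7]
gripper_width: 0.25
grasp_force: 59.5
```

```bash
python3 g.py -6; python3 - <<'E'
from h import *
s=observe(); T=tcpT(s)
c=read_camera('scene'); save(c,'s7'); P=cloud(c); q=(P-T[:3,3])@T[:3,:3]
for lo in range(50,110,10):
    k=(np.hypot(q[...,0],q[...,1])<15)&(q[...,2]>=lo)&(q[...,2]<lo+10)
    if k.sum(): print(lo,k.sum(),q[k].mean(0).round(1))
hsv=cv2.cvtColor(c['color'],cv2.COLOR_RGB2HSV).astype(int)
k=(np.linalg.norm(P-DISC,axis=-1)<30)&(hsv[...,0]<18)&(hsv[...,1]>110)&(hsv[...,2]>70)
print('copper',k.sum(),q[k].mean(0).round(1),q[k].min(0).round(1),q[k].max(0).round(1))
cv2.imwrite('pics/s7c.png',cv2.resize(c['color'][200:320,240:380,::-1],None,fx=5,fy=5,interpolation=cv2.INTER_CUBIC))
for i in range(3): read_camera('top'); print(np.round(observe()['ft_force']@N,1))
E
```

```text
t 16.1 j [ 0.74 -0.34 -1.15  2.15 -0.19  0.84 -0.86] shift mm [0.3 0.4 0.1] rot [ 0.01 -0.02 -0.  ] F [-2.  -0.   2.7] Fn 3.2
50 9 [-3.5 -0.7 57.5]
60 18 [-3.2  0.2 64.4]
70 19 [-3.1  0.2 74.7]
80 121 [-2.7  0.6 87.9]
90 67 [-5.2  1.7 92.1]
copper 170 [-3.6  0.5 90.4] [-16.5 -17.5  72.4] [16.6 14.8 97.4]
4.8
3.5
3.6
```

View pics/s7c.png

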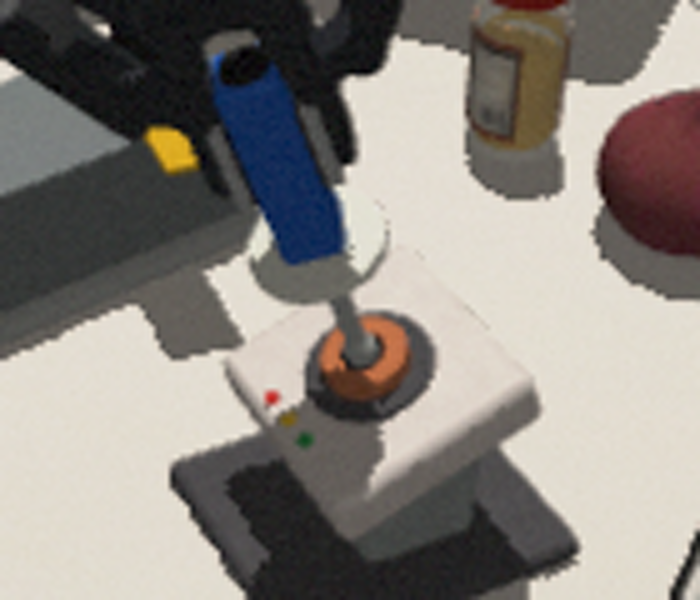

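The tip is in the middle of the copper disc (360,350), square to it, with the disc about half in. Average force is about 3.8 N plus the probe's weight (about 1 N), so near 4.7 N.

```bash
python3 -c "
from station import *
print(close_job())"
```

```text
the job is handed in; nothing more can be done
None
```

I handed the job in with the probe still gripped and its tip on the middle of the copper disc, square to it, at about 4.7 N (disc about half in). The keeper is at about 1.3 rad, and the onion, spice jar and bowl were not touched. The hand-in returned no verdict.

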